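Clear the setting plate and draw the sprung gauge rod to its marker

ROBOT

A 6-joint arm with a two-finger parallel gripper is mounted at the origin on the work surface. World frame = base frame: x ahead of the robot, y to its left, z up, the work surface at z = 0. Lengths are in m, angles in degrees, forces in N, time in s.
With the tool pointing down it reaches from about 0.375 to 0.9 m from the base axis. Payload 3.1 kg.
Tool frame: the origin (TCP) lies on the centre line of the jaws, within the pads' length; the fingertips stand 8 mm ahead of it and the grasp point (between the pads) lies 11 mm behind it; z points along the fingers, y is the line along which they close (so a half turn about z gives the same grasp; the last joint's range is limited). The gripper opens to 87 mm and grips with 3 to 60 N. Pads are 19 mm wide; open, the fingers measure 117 mm over their backs; the gripper's body (75 mm by 190 mm) begins 51 mm behind the grasp point.
Start: joints at [54.345, 30.224, 82.088, -0, 67.689, -10.227], TCP at [0.268, 0.564, 0.231] pointing down, gripper open.
Joint ranges: [-176.69, 176.69], [-43.24, 126.21], [12.49, 139.97], [-82, 262], [0, 151.66], [-163.58, 163.58]. Speed limits (degrees/s): [159.86, 159.86, 180, 180, 180, 180].

INTERFACE

Orientations are given as a 3x3 rotation matrix whose columns are the frame's x, y, z axes.
In Python, from rig import * gives the robot as it stands.
- The arm moves only by the tool step_arm, never from a script. Its argument "targets" is a list of rows, each a list of 5 numbers: the opening, from -1 (shut) to 1 (fully open), then the shift along the world's x, y, z normalised to -1 to 1, where 1 is 0.25 m, then the turn about the world's z normalised to -1 to 1, where 1 is 180 degrees. In form: [[fingers, x, y, z, turn], ...]. A call has 1 to 20 rows; each row is the pose to reach, as a shift and turn from the pose commanded when the call began, turning the shorter way round; what a row does not reach only later rows make up. A row lasts 1/10 s, in which the tool goes at most 50 mm and 8.59 degrees, less where a joint would pass 70% of its speed; a pose out of reach is approached as far as the arm can. A call with a number of a shift or a turn outside -1 to 1 is refused whole. A call with a gripper value outside its range is refused whole. The fingers move at their own pace and stop on an object; the grip force is fixed at half the most. Time passes only in rows, so rows that repeat a pose let the fingers close. It gives the time, the measured TCP pose, the force, the opening and the grip force at its end, in the units of the state.
- read_state(): the state, without advancing time (a new reading comes with each control period).
- capture(name): name is "scene" or "top"; returns a dict with "color" (420x560x3 uint8, red, green, blue), "mtx" (3x3 intrinsics, pixels), "k1" (the pictures are not rectified: a ray, as slopes to the right and down, at radius r is drawn at 1 + k1 r^2 times it, then the intrinsics apply), "pose" (4x4, takes a point from camera to world coordinates). Camera axes: x right, y down, z forward; pixel columns grow to the right and rows downward; lengths in m; the calibration is good to about 2 mm. A picture is of the moment at which its call begins. There is no depth.
- hand_in(): hands the job in; it is judged then, once.
The state is a dict: "time_s": time; "joint_positions": joint angles; "qvel": joint speeds; "tau": joint torques, N m; "position": TCP position; "tcp_rot": TCP orientation; "force": force on the tool from outside, world axes, zero at the start; "moment": the same for the moment, N m; "opening": opening from 0.0 (shut) to 1.0 (fully open); "grasp_force": force on a finger pad.
Only numpy, scipy, OpenCV 4.12 (cv2) and the standard library are available. Lean on these libraries where they do the work, as an engineer would, in place of code of your own. Each camera call takes 0.05 s, during which the arm holds its last target. There are 200 camera calls.

TASK

Using the scraper block, not the fingers, sweep all four loose steel chips off the gauge's setting plate onto the bench while the rod is still in, then stand the scraper upright on the bench, off the plate, and let go of it. Then take the gauge's black knob, pull the telescoping rod out against its spring until the knob is level with the marker on the rail, and keep holding it there: the program finishes while still holding the rod at the mark. Leave the other things on the bench where they are.

Things in the scene. Friction and masses are not known exactly. Their poses are not given: they have to be found in the camera images.
- gauge: Fixed length gauge with a dark steel setting plate on the bench. Origin on the bench under the rod's line; +y is the way the rod draws out, z up. Plate: x -70 to +80, y -180 to +160 mm, top at z = 20 mm, no rim at its free end (y = +160) and -x side. On its +x side (x 55 to 80 mm), full length, an aluminium rail stands 12 mm over the plate's top.
- barrel_mouth (a point): Where the rod comes out of its blue barrel: gauge (0, -100) mm, 36 mm above the bench, on the barrel's axis. The barrel, 26 mm in diameter, lies from here to gauge y = -180 mm on the line x = 0, in two clamps 50 mm wide in x; its top is 49 mm above the bench.
- rod (a joint): Extension of the telescoping rod in m: 0 = fully in (at rest, and at the start), 0.15 = end stop. It slides along the gauge's +y; an inner spring pulls it back in: about 5 N at 0, growing by 60 N/m (about 12 N at 0.12), little friction. It shoots back if let go.
- rod_knob (a point): Grip point on the axis of the upright black round knob at the rod's end, 70 mm above the bench. Knob 18 mm diameter, free from 48 to 85 mm above the bench; below it a 22 mm square steel block, 4 mm over the plate, with a 4 mm thick index finger (30 to 36 mm above the bench) to gauge x = +47 mm, level with the knob's axis. With the rod in, it is at gauge (0, -40) mm.
- marker: The length mark: small dark steel pointer block fixed on the rail, 20 mm along it, a pointed nose towards the rod and a round-headed stud on top (to 67 mm above the bench). Origin on the rail's top (gauge x = +67.5 mm, 32 mm above the bench), nose and stud at its y = 0, axes parallel to the gauge's. The knob is at the mark when its axis has the marker's y (rod drawn 75 to 130 mm).
- scraper: Loose scraper block of about 0.2 kg standing on the bench: steel foot 110 mm (x) by 24 mm (y) by 20 mm high, with a wooden grip 70 mm (x) by 24 mm (y) above it from 20 to 65 mm. Origin at the centre of its underside, z up, long side along x; the fingers close across its 24 mm thickness (its y).
- chip0: One of four loose bare steel chips, 18 x 14 x 8 mm, 16 g, lying flat on the setting plate between the knob and the free end. Origin at the centre of its underside (20 mm above the bench while on the plate).
- chip1: One of four loose bare steel chips, 18 x 14 x 8 mm, 16 g, lying flat on the setting plate between the knob and the free end. Origin at the centre of its underside (20 mm above the bench while on the plate).
- chip2: One of four loose bare steel chips, 18 x 14 x 8 mm, 16 g, lying flat on the setting plate between the knob and the free end. Origin at the centre of its underside (20 mm above the bench while on the plate).
- chip3: One of four loose bare steel chips, 18 x 14 x 8 mm, 16 g, lying flat on the setting plate between the knob and the free end. Origin at the centre of its underside (20 mm above the bench while on the plate).
- steel_block: Plain steel block 40 x 60 x 30 mm on the bench, robot's side of the plate; a bystander, to be left where it is. Origin under its centre.
- jar: Jar 60 mm diameter, 85 mm high, on the bench beyond the rail; a bystander, to be left where it is. Origin under its centre.
- screwdriver: Screwdriver lying on the bench beyond the rail, along the plate; a bystander, to be left where it is.
- collar: Steel collar 30 mm diameter, 14 mm high, on the bench by the plate's barrel end; a bystander, to be left where it is. Origin under its centre.
- hammer: Hammer lying on the bench off to the left; a bystander, to be left where it is.
- can: Grey can 64 mm diameter, 100 mm high, on the bench to the right; a bystander, to be left where it is. Origin under its centre.
- wrench: Wrench lying on the bench near the robot; a bystander, to be left where it is.
Not all that is in view belongs to the job. Of the things that look like the scraper, the smallest one is meant.

How it is judged (in metres and radians):
On the way, in this order (a step that is already met when the one before it is completed fails the run):
1. all four chips are off the plate, the scraper in the hand, the rod still in (height (world z) of each of chip0, chip1, chip2, chip3 below 0.014 m and contact force between the fingers and scraper above 1 N and value of joint rod below 0.03 m), for 0.1 s.
2. the scraper stands on the bench, released (height (world z) of scraper below 0.006 m and angle between scraper's own z axis and vertical below 0.12 rad and contact force between the fingers and scraper below 0.2 N and linear speed of scraper below 0.02 m/s), for 0.2 s.
At the end, for the whole second after the job is handed in: For the last second: knob axis within 5 mm of the marker along the rail, still, held by the fingers (over 4 N), no chip or scraper against the rod; all chips off the plate (undersides below 14 mm); scraper upright (0.12 rad) on the bench (6 mm), not touched by the fingers (all of step 2 and y of rod_knob in the frame of marker between -0.005 and 0.005 m and velocity of joint rod between -0.01 and 0.01 m/s and contact force between the fingers and rod above 4 N and contact force between rod and scraper below 0.3 N and contact force between rod and chip0 below 0.3 N and contact force between rod and chip1 below 0.3 N and contact force between rod and chip2 below 0.3 N and contact force between rod and chip3 below 0.3 N and height (world z) of each of chip0, chip1, chip2, chip3 below 0.014 m); the arm keeps its last pose, push and grip.
It fails at once if the rod is drawn more than 30 mm while a chip is still on the plate (value of joint rod above 0.03 m and not (height (world z) of each of chip0, chip1, chip2, chip3 below 0.014 m)).
It fails at once if the fingers push a chip that is on the plate ((contact force between the fingers and chip0 above 1 N and height (world z) of chip0 above 0.014 m) or (contact force between the fingers and chip1 above 1 N and height (world z) of chip1 above 0.014 m) or (contact force between the fingers and chip2 above 1 N and height (world z) of chip2 above 0.014 m) or (contact force between the fingers and chip3 above 1 N and height (world z) of chip3 above 0.014 m)).
It fails at once if another thing on the bench is moved more than 30 mm (distance of any of steel_block, jar, screwdriver, collar, hammer, can, wrench from where it was at the start of the episode above 0.03 m).
It also fails if it takes over 61 s, if anything falls off the work surface, if the arm or the gripper's body presses on something with over 40 N, if the wrist force passes 120 N, or if a joint passes its speed limit or range.

## Working session

There is one attempt and no reset: what is moved stays moved. The work goes in short steps, Python scripts to look and compute and a tool call to move; the robot and the scene stay as the last step left them, time stands still between calls to the robot, and variables do not carry over. Pictures are saved under pics/ and viewed, at most 10 in all, crops included, and the job is handed in when it is done.

Besides the shell and the picture viewer there is one more tool, called after "Request:" as name(argument=value, ...) on one line, values as JSON. step_arm: Moves the arm, as the interface text tells. Scaled input: -1 to 1 covers 0.25 m each way for a shift and 180 degrees each way for a turn. Its arguments: {"type":"object","properties":{"targets":{"type":"array","items":{"type":"array","items":{"type":"number"}}}},"required":["targets"]}

```bash
mkdir -p pics; ls; python3 - <<'E'
from rig import *
import cv2
for n in("scene","top"):
    c=capture(n); cv2.imwrite(f"pics/{n}0.png",c["color"][:,:,::-1]); print(n,c["mtx"].tolist(),c["k1"],c["pose"].round(4).tolist())
s=read_state();print(s)
E
```

```text
pics
scene [[442.7429017856641, 0.0, 284.6569187792948], [0.0, 442.7429017856641, 212.03228995105744], [0.0, 0.0, 1.0]] 0.002977040334041727 [[-0.0749, 0.6931, -0.717, 1.3506], [0.9971, 0.045, -0.0607, 0.1037], [-0.0097, -0.7195, -0.6945, 0.9296], [0.0, 0.0, 0.0, 1.0]]
top [[508.4444530035287, 0.0, 274.35164603340087], [0.0, 508.4444530035287, 214.3680590773617], [0.0, 0.0, 1.0]] -0.14090921503909143 [[0.009, -0.9871, 0.16, 0.2292], [-0.9999, -0.0079, 0.0075, 0.0146], [-0.0062, -0.16, -0.9871, 1.6325], [0.0, 0.0, 0.0, 1.0]]
{'time_s': 0.1, 'joint_positions': array([ 5.43444093e+01,  3.02706765e+01,  8.21463249e+01,  3.28150188e-04,
        6.76880198e+01, -1.02261911e+01]), 'qvel': array([-0.00076282, -0.06920492, -0.1608727 ,  0.02223148, -0.01433621,
       -0.09422091]), 'tau': array([-2.64106866e-04, -4.40984201e+01, -1.77150875e+01,  6.34846534e-02,
        5.33904636e-02, -7.05030675e-05]), 'position': array([0.26797502, 0.56396341, 0.22971633]), 'tcp_rot': array([[-9.03113966e-01,  4.29399597e-01, -1.07276175e-03],
       [ 4.29400810e-01,  9.03112803e-01, -1.48626068e-03],
       [ 3.30625137e-04, -1.80290755e-03, -9.99998320e-01]]), 'force': array([ 0.13919337, -0.25361665, -0.17403334]), 'moment': array([ 0.01802526,  0.01125336, -0.03659789]), 'grasp_force': 0.0, 'opening': 0.9986439617004852}
```

View pics/scene0.png

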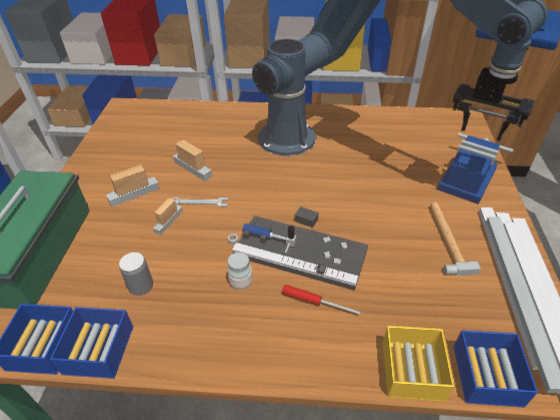

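View pics/top0.png

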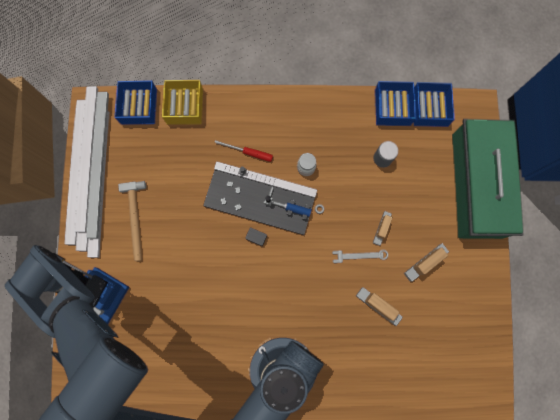

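Candidates for the scraper (top image): (383,228), (428,262) and (380,306). The smallest is (383,228), which is (168,215) in the scene image. The top view also shows the plate around (260,198), the four chips near (230,192), and the marker at (243,171).

```bash
cat > h.py <<'E'
import numpy as np,cv2
from rig import *
def ray(c,uv):
    n=cv2.undistortPoints(np.array([[uv]],float),c["mtx"],np.array([c["k1"],0,0,0]))[0,0]
    P=np.array(c["pose"]); return P[:3,3],P[:3,:3]@[n[0],n[1],1]
def at(c,uv,z):
    o,d=ray(c,uv); return (o+d*(z-o[2])/d[2])
def proj(c,p):
    P=np.linalg.inv(c["pose"]); p=np.atleast_2d(np.array(p,float))
    r=cv2.Rodrigues(P[:3,:3])[0]
    return cv2.projectPoints(p,r,P[:3,3],c["mtx"],np.array([c["k1"],0,0,0]))[0][:,0]
def crop(c,x0,y0,x1,y1,k,name):
    im=cv2.resize(c["color"][y0:y1,x0:x1,::-1],None,fx=k,fy=k,interpolation=cv2.INTER_CUBIC); 
    if name: cv2.imwrite(name,im)
    return im
E
python3 - <<'E'
from h import *
c=capture("top"); a=crop(c,200,155,400,255,4,None); 
s=capture("scene"); crop(s,145,190,385,290,3.33,"pics/s1.png"); cv2.imwrite("pics/t1.png",a)
E
```

```text
(no output)
```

View pics/t1.png

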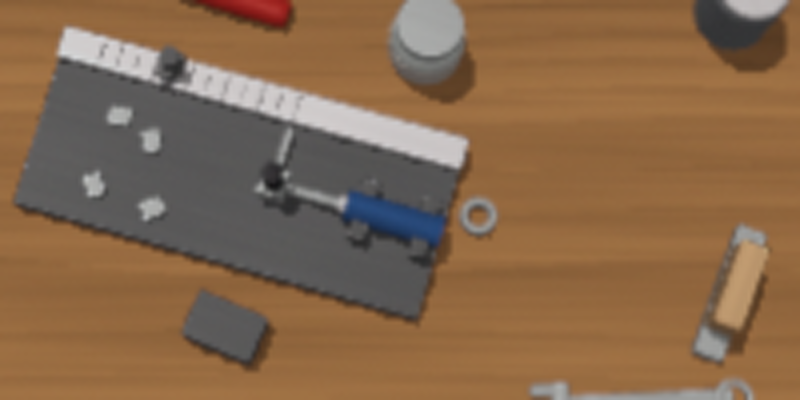

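View pics/s1.png

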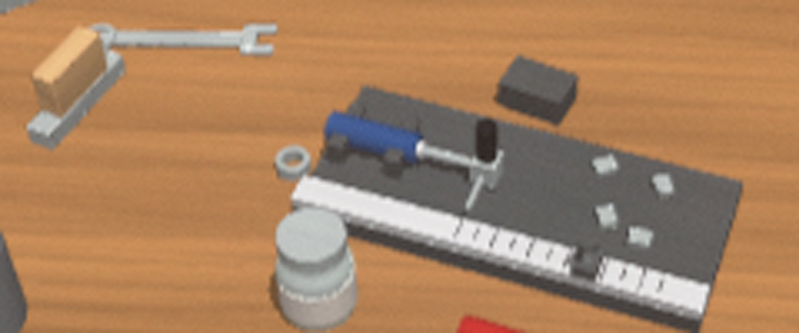

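```bash
cat > m.py <<'E'
from h import *
from scipy.optimize import least_squares
c=capture("top"); s=capture("scene")
T=lambda p:((p[0]+.5)/4-.5+200,(p[1]+.5)/4-.5+155)
S=lambda p:((p[0]+.5)/3.33-.5+145,(p[1]+.5)/3.33-.5+190)
def fit(pts,tp,sp,x0):
    pts=np.array(pts)/1000.
    def W(q):
        C,Sn=np.cos(q[2]),np.sin(q[2]); return pts@np.array([[C,Sn,0],[-Sn,C,0],[0,0,1]])+[q[0],q[1],0]
    def f(q):
        r=[]
        for w,t,ss in zip(W(q),tp,sp):
            if t: r.append((proj(c,w)[0]-T(t))*3.2)
            if ss: r.append((proj(s,w)[0]-S(ss))*2.4)
        return np.ravel(r)
    q=least_squares(f,x0).x; return q,f(q).reshape(-1,2).round(1)
g,r=fit([(-70,160,20),(-70,-180,20),(80,160,32),(80,-180,32),(0,-40,85),(67.5,0,0)][:5],[(17,203),(418,318),(65,28),(468,138),(272,172)],[(742,183),(365,88),(708,288),(300,178),(486,122)],[.6,.1,1.3])
print("gauge",g.round(4),np.degrees(g[2]),r.tolist())
k,r=fit([(-35,-12,65),(-35,12,65),(35,12,65),(35,-12,65),(55,12,20),(55,-12,20),(-55,-12,20),(-55,12,20)],
 [(742,335),(712,325),(738,240),(768,248),(735,226),None,(722,362),(693,353)],[(103,35),(88,28),(33,75),None,None,None,None,None],[.55,-.25,1.3])
print("scraper",k.round(4),np.degrees(k[2]),r.tolist())
R=np.array([[np.cos(g[2]),np.sin(g[2])],[-np.sin(g[2]),np.cos(g[2])]])
G=lambda p:((R@(p[:2]-g[:2]))*1000).round(1)
for n,a,b,z in [("c0",(119,115),(640,237),.026),("c1",(151,141),(607,215),.026),("c2",(93,184),(664,184),.026),("c3",(151,208),(605,164),.026),("stud",(172,55),(587,247),.067),("block",(225,326),(540,78),.03),("jar",(432,20),(312,232),.085)]:
    p,q=at(c,T(a),z),at(s,S(b),z); print(n,p[:2].round(4),q[:2].round(4),G(p),G(q))
E
python3 m.py
```

```text
gauge [ 0.5407  0.0879 -0.2684] -15.375378888629145 [[-5.6, 2.4], [-0.3, -6.0], [-1.7, 1.8], [-2.1, -5.1], [-2.1, 0.7], [-4.7, 11.3], [-1.6, 1.7], [-7.1, 10.2], [-1.7, 2.3], [-0.3, -1.2]]
scraper [ 0.4489 -0.3197 -0.3807] -21.812494436911006 [[-1.7, -1.8], [-17.7, -10.4], [-0.5, -3.0], [9.1, 0.4], [3.4, -0.6], [13.0, 2.7], [2.1, 2.1], [3.4, -0.4], [-1.9, 0.2], [-1.0, -1.6]]
c0 [0.5901 0.1734] [0.5932 0.1758] [24.9 95.6] [27.3 98.7]
c1 [0.5687 0.147 ] [0.5721 0.1497] [11.3 64.5] [13.9 67.9]
c2 [0.5331 0.1931] [0.5357 0.1959] [-35.3  99.4] [-33.5 102.9]
c3 [0.5138 0.1458] [0.5167 0.1477] [-41.4  48.7] [-39.   51.3]
stud [0.6299 0.1285] [0.64   0.1328] [75.2 62.8] [83.8 69.7]
block [0.4185 0.0848] [0.422 0.09 ] [-117.1  -35.4] [-115.1  -29.5]
jar [ 0.6552 -0.0767] [ 0.6542 -0.0719] [ 154.  -128.3] [ 151.7 -123.9]
```

```bash
sed -i 's/^g,r=.*/g,r=fit([(-70,160,20),(-70,-180,20),(80,160,32),(80,-180,32),(0,-40,85),(55,160,32),(55,-180,32)],[(17,203),(418,318),(65,28),(468,138),(272,172),None,None],[(742,183),(365,88),None,None,(486,122),(708,286),(300,178)],[.6,.1,-.27])/; s/\[(103,35),(88,28),(33,75),None,/[(82,27),(104,35),None,(33,75),/' m.py; cat >> m.py <<'E'
a=crop(c,225,160,275,210,8,None); b=crop(s,300,230,350,280,8,None); d=crop(s,145,190,195,240,8,None)
e=crop(c,365,205,415,255,8,None)
cv2.imwrite("pics/z.png",cv2.resize(np.vstack([np.hstack([a,b]),np.hstack([e,d])]),(600,600)))
E
python3 m.py
```

```text
gauge [ 0.5442  0.0865 -0.2712] -15.536559394818134 [[-4.3, -1.5], [-1.2, -3.5], [-0.7, -1.2], [-3.2, -3.4], [-0.4, -2.9], [-0.2, -1.1], [-0.3, -1.1], [-1.7, 0.9], [-0.6, -2.4], [0.5, -3.5]]
scraper [ 0.4491 -0.3181 -0.3325] -19.04874958766485 [[-1.5, -2.0], [-2.8, -4.5], [-0.7, -2.1], [-2.0, -5.2], [0.0, -0.9], [-1.0, 0.7], [-1.3, -2.5], [-0.8, -1.0], [-0.9, 0.4], [-0.3, -0.4]]
c0 [0.5901 0.1734] [0.5932 0.1758] [20.9 96. ] [23.3 99.2]
c1 [0.5687 0.147 ] [0.5721 0.1497] [ 7.5 64.8] [10.  68.3]
c2 [0.5331 0.1931] [0.5357 0.1959] [-39.3  99.6] [-37.4 103.1]
c3 [0.5138 0.1458] [0.5167 0.1477] [-45.2  49. ] [-42.8  51.5]
stud [0.6299 0.1285] [0.64   0.1328] [71.3 63.3] [79.9 70.2]
block [0.4185 0.0848] [0.422 0.09 ] [-120.6  -35.4] [-118.7  -29.4]
jar [ 0.6552 -0.0767] [ 0.6542 -0.0719] [ 150.6 -127.5] [ 148.4 -123.2]
```

View pics/z.png

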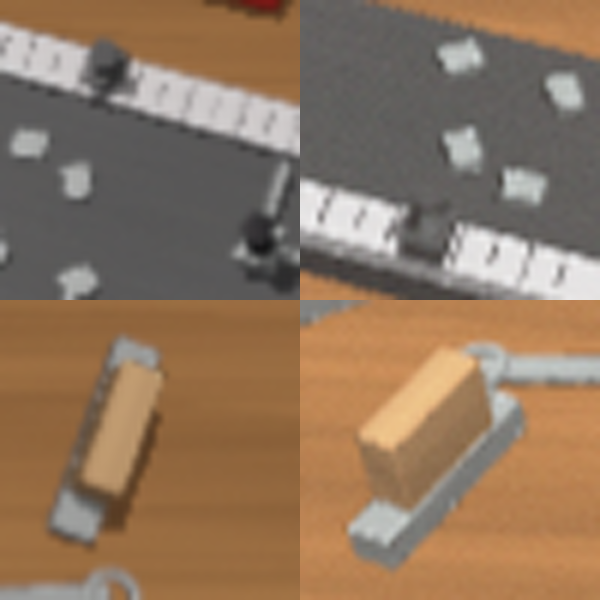

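Scraper candidates: (383,228) is clearly the smallest, and the crop confirms a short foot and grip at bench position (0.449, −0.318), 19° clockwise. The chips are at gauge y 50–101, and the gauge's turn is −15.5°. Moving now.

Request:
step_arm(targets=[[1,0.728,-1,0,0.0356],[1,0.728,-1,0,0.0356],[1,0.728,-1,0,0.0356],[1,0.728,-1,0,0.0356],[1,0.728,-1,0,0.0356],[1,0.728,-1,0,0.0356],[1,0.728,-1,0,0.0356]])

```text
time_s: 1.1
position: [0.4538, 0.3106, 0.2308]
tcp_rot: [[-0.944, 0.331, 0.002], [0.331, 0.944, -0.001], [-0.002, -0.0, -1.0]]
force: [0.5, 0.8, 0.1]
opening: 1.0
grasp_force: 0.0
```

Request:
step_arm(targets=[[1,0,-1,0,0],[1,0,-1,0,0],[1,0,-1,0,0],[1,0,-1,0,0],[1,0,-1,0,0],[1,0,-1,0,0]])

```text
time_s: 1.7
position: [0.451, 0.0597, 0.2308]
tcp_rot: [[-0.943, 0.333, 0.001], [0.333, 0.943, -0.002], [-0.001, -0.001, -1.0]]
force: [0.7, 0.1, 0.4]
opening: 1.003
grasp_force: 0.0
```

Request:
step_arm(targets=[[1,0,-1,0,0],[1,0,-1,0,0],[1,0,-1,0,0],[1,0,-1,0,0],[1,0,-1,0,0],[1,0,-1,0,0]])

```text
time_s: 2.3
position: [0.4524, -0.191, 0.2311]
tcp_rot: [[-0.944, 0.331, 0.004], [0.331, 0.944, -0.004], [-0.005, -0.003, -1.0]]
force: [0.1, 0.6, 0.1]
opening: 1.0
grasp_force: 0.0
```

Request:
step_arm(targets=[[1,0,-0.53,0,0],[1,0,-0.53,0,0],[1,0,-0.53,0,0],[1,0,-0.53,-0.3,0],[1,0,-0.53,-0.45,0],[1,0,-0.53,-0.55,0],[1,0,-0.53,-0.65,0],[1,0,-0.53,-0.72,0],[1,0,-0.53,-0.756,0],[1,0,-0.53,-0.756,0],[1,0,-0.53,-0.756,0]])

```text
time_s: 3.4
position: [0.4512, -0.3177, 0.0422]
tcp_rot: [[-0.946, 0.325, 0.001], [0.325, 0.946, -0.001], [-0.001, -0.0, -1.0]]
force: [1.3, -0.3, 0.1]
opening: 1.0
grasp_force: 0.0
```

```bash
python3 - <<'E'
from h import *
c=capture("top"); s=capture("scene")
a=crop(c,345,190,425,270,5,None); b=crop(s,130,165,210,245,5,None)
cv2.imwrite("pics/g1.png",np.hstack([a,b]))
p=read_state()["position"];print(p,proj(s,p),proj(c,p))
E
```

```text
[ 0.45121229 -0.31833113  0.04272796] [[165.94614351 210.57347529]] [[382.99669092 226.31429121]]
```

View pics/g1.png

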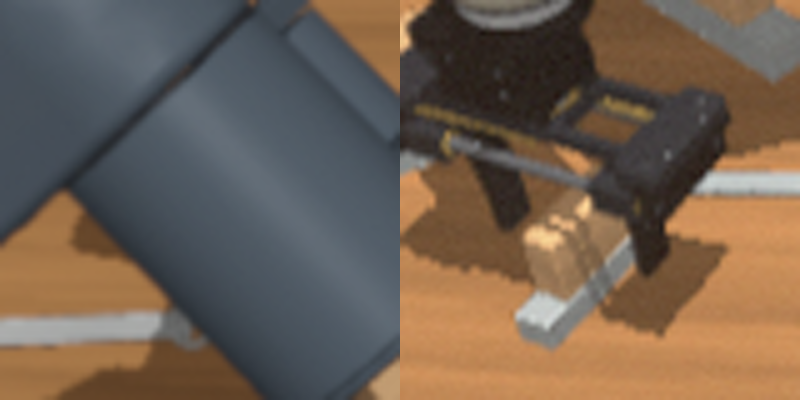

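The fingers straddle the wooden grip, so I'm closing and lifting.

Request:
step_arm(targets=[[-1,0,0,0,0],[-1,0,0,0,0],[-1,0,0,0,0],[-1,0,0,0,0],[-1,0,0,0,0],[-1,0,0,0,0],[-1,0,0,0,0],[-1,0,0,0,0],[-1,0,0,0,0],[-1,0,0,0,0],[-1,0,0,0,0]])

```text
time_s: 4.6
position: [0.4503, -0.318, 0.0415]
tcp_rot: [[-0.945, 0.326, -0.0], [0.326, 0.945, 0.0], [0.0, 0.0, -1.0]]
force: [-0.1, 1.1, -0.2]
opening: 0.276
grasp_force: 29.7
```

Request:
step_arm(targets=[[-1,0,0,0.1,0],[-1,0,0,0.2,0],[-1,0,0,0.35,0],[-1,0,0,0.5,0],[-1,0,0,0.6,0],[-1,0,0,0.6,0]])

```text
time_s: 5.2
position: [0.4519, -0.3197, 0.1949]
tcp_rot: [[-0.945, 0.326, 0.005], [0.326, 0.945, -0.006], [-0.007, -0.004, -1.0]]
force: [0.8, -0.3, -3.9]
opening: 0.275
grasp_force: 29.6
```

```bash
python3 - <<'E'
from h import *
s=capture("scene")
x=read_state();print(x["position"],x["tcp_rot"],x["opening"],x["grasp_force"],x["time_s"])
g=np.array([.5442,.0865]);t=-.2712;C,S=np.cos(t),np.sin(t);R=np.array([[C,-S],[S,C]])
for q in [(-9,12),(-9,200),(-130,110),(0,-40)]:print(q,g+R@np.array(q)/1000)
# marker: x=67.5, y,z free
c=capture("top")
from scipy.optimize import least_squares
def f(q):
    w=[*(g+R@np.array([.0675,q[0]])),q[1]]
    return np.r_[(proj(c,w)[0]-[242.4,168.6])*3.2,(proj(s,w)[0]-[320.9,264.1])*2.4]
r=least_squares(f,[.065,.06]);print(r.x,r.fun)
E
```

```text
[ 0.45078387 -0.31851599  0.19262338] [[-0.94544144  0.32578472  0.00219072]
 [ 0.3257796   0.9454427  -0.00240002]
 [-0.00285309 -0.00155539 -0.99999472]] 0.2760113437431303 29.646220793947577 5.25
(-9, 12) [0.5387436  0.10047239]
(-9, 200) [0.5891065  0.28160101]
(-130, 110) [0.44841914 0.22730492]
(0, -40) [0.53348449 0.047962  ]
[0.06660542 0.05337191] [-2.53095157  5.38923843 -0.56869932 -1.94089814]
```

Request:
step_arm(targets=[[-1,0.1,0.15,0,0.0193],[-1,0.355,0.84,0,0.0193],[-1,0.355,0.84,0,0.0193],[-1,0.355,0.84,0,0.0193],[-1,0.355,0.84,0,0.0193],[-1,0.355,0.84,0,0.0193]])

```text
time_s: 5.9
position: [0.5381, -0.103, 0.1888]
tcp_rot: [[-0.965, 0.263, -0.005], [0.263, 0.965, 0.004], [0.006, 0.002, -1.0]]
force: [-1.0, -0.4, -3.0]
opening: 0.273
grasp_force: 29.9
```

Request:
step_arm(targets=[[-1,0,0.2,0,0],[-1,0,0.4,0,0],[-1,0,0.6,0,0],[-1,0,0.78,0,0],[-1,0,0.836,0,0],[-1,0,0.836,0,0],[-1,0,0.836,0,0],[-1,0,0.836,0,0]])

```text
time_s: 6.7
position: [0.539, 0.0992, 0.1908]
tcp_rot: [[-0.963, 0.27, -0.001], [0.27, 0.963, -0.001], [0.001, -0.001, -1.0]]
force: [0.7, -0.6, -3.1]
opening: 0.274
grasp_force: 29.9
```

```bash
python3 - <<'E'
from h import *
c=capture("top"); s=capture("scene")
x=read_state();print(x["position"],x["tcp_rot"][:2,1],x["time_s"])
b=crop(s,220,140,380,290,5,None)
cv2.imwrite("pics/g2.png",cv2.resize(b,(640,600)))
E
```

```text
[0.53918505 0.09927911 0.19122587] [0.27024039 0.96279274] 6.8
```

View pics/g2.png

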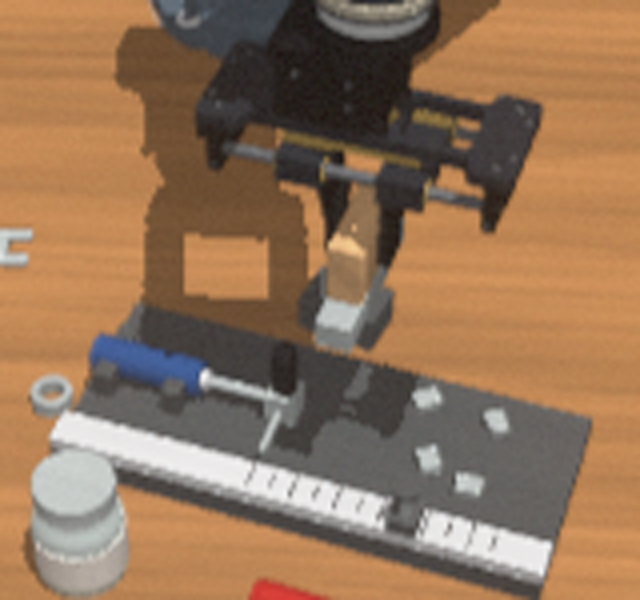

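```bash
python3 - <<'E'
from h import *
s=capture("scene")
g=np.array([.5442,.0865]);t=-.2712;C,S=np.cos(t),np.sin(t);R=np.array([[C,-S],[S,C]])
print(proj(s,[*(g+R@[.055,.16]),.032]), "seen",220+551/4,140+545/4)
for p in [(315,342),(350,349)]:
    w=at(s,(220+p[0]/4,140+p[1]/4),.149); print(w,(R.T@(w[:2]-g)).round(4))
E
```

```text
[[356.98695666 274.54375178]] seen 357.75 276.25
[0.5899776  0.07371958 0.149     ] [ 0.0475 -0.0001]
[0.59455171 0.09541394 0.149     ] [0.0461 0.0221]
```

Request:
step_arm(targets=[[-1,0,0,-0.12,0],[-1,0,0,-0.24,0],[-1,0,0,-0.34,0],[-1,0,0,-0.4,0],[-1,0,0,-0.44,0],[-1,0,0,-0.47,0],[-1,0,0,-0.47,0]])

```text
time_s: 7.55
position: [0.539, 0.1006, 0.0735]
tcp_rot: [[-0.963, 0.269, -0.001], [0.269, 0.963, -0.0], [0.001, -0.0, -1.0]]
force: [-0.3, -0.0, -2.0]
opening: 0.271
grasp_force: 29.9
```

Request:
step_arm(targets=[[-1,0,0,-0.02,0],[-1,0,0,-0.038,0],[-1,0,0,-0.038,0],[-1,0.0134,0.0482,-0.038,0],[-1,0.0268,0.0963,-0.038,0],[-1,0.0402,0.1445,-0.038,0],[-1,0.0536,0.1927,-0.038,0],[-1,0.067,0.2409,-0.038,0],[-1,0.0804,0.289,-0.038,0],[-1,0.0938,0.3372,-0.038,0],[-1,0.1072,0.3854,-0.038,0],[-1,0.1179,0.4239,-0.038,0],[-1,0.1286,0.4625,-0.038,0],[-1,0.1394,0.501,-0.038,0],[-1,0.1501,0.5395,-0.038,0],[-1,0.1608,0.5781,-0.038,0],[-1,0.1715,0.6166,-0.038,0],[-1,0.1823,0.6552,-0.038,0],[-1,0.193,0.6937,-0.038,0],[-1,0.2037,0.7322,-0.038,0]])

```text
time_s: 9.55
position: [0.5902, 0.2848, 0.0645]
tcp_rot: [[-0.963, 0.268, -0.0], [0.268, 0.963, -0.0], [0.0, -0.0, -1.0]]
force: [0.4, 0.4, -3.1]
opening: 0.279
grasp_force: 29.9
```

```bash
python3 - <<'E'
from h import *
s=capture("scene")
x=read_state();print(x["position"],x["time_s"],x["force"])
b=crop(s,250,170,410,290,5,"pics/g3.png")
E
```

```text
[0.59093151 0.28652583 0.06469743] 9.6 [ 1.17378938  0.94744433 -2.33486481]
```

View pics/g3.png

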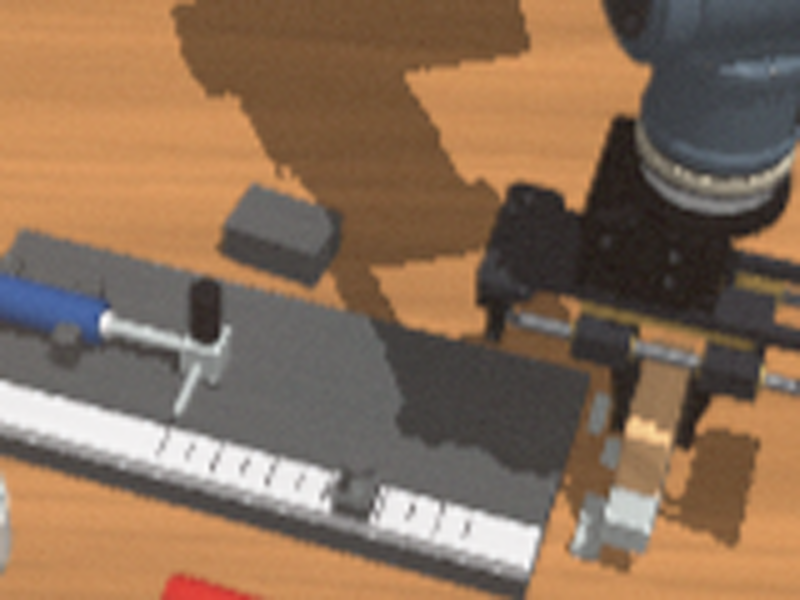

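All four chips lie past the plate's free end, at crop pixels (600,410), (612,450), (595,510) and (580,545). I'll lift straight up and check them before placing the scraper.

Request:
step_arm(targets=[[-1,0,0,0.1,0],[-1,0,0,0.25,0],[-1,0,0,0.3,0],[-1,-0.1,-0.05,0.3,0],[-1,-0.25,-0.1,0.3,0],[-1,-0.4,-0.16,0.3,0],[-1,-0.52,-0.21,0.3,0],[-1,-0.57,-0.23,0.3,0],[-1,-0.57,-0.23,0.3,0],[-1,-0.57,-0.23,0.3,0]])

```text
time_s: 10.6
position: [0.4489, 0.2268, 0.1398]
tcp_rot: [[-0.963, 0.268, 0.002], [0.268, 0.963, 0.001], [-0.002, 0.001, -1.0]]
force: [0.9, -0.4, -2.0]
opening: 0.274
grasp_force: 29.9
```

```bash
python3 - <<'E'
from h import *
s=capture("scene")
x=read_state();print(x["position"],x["time_s"],x["force"],x["grasp_force"])
b=crop(s,250,170,410,290,5,"pics/g4.png")
E
```

```text
[0.4495102  0.22694303 0.13980431] 10.65 [ 0.07775705 -0.29767485 -3.52002785] 29.87551163882017
```

View pics/g4.png

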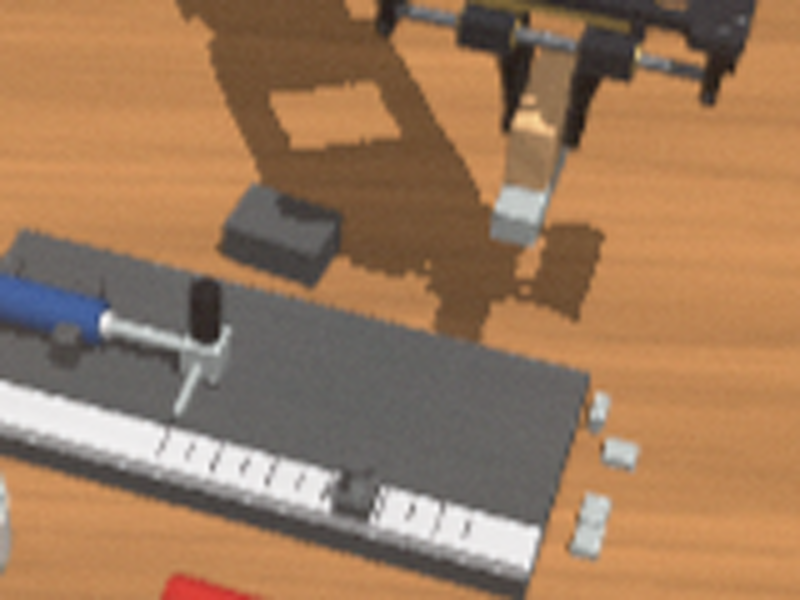

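Chips are all on the bench at (600,412), (620,452), (594,507) and (587,541), and the rod is still in. Next I place the scraper, a bit further from the plate edge.

Request:
step_arm(targets=[[-1,-0.046,0.013,-0.1,0],[-1,-0.046,0.013,-0.2,0],[-1,-0.046,0.013,-0.3,0],[-1,-0.046,0.013,-0.34,0],[-1,-0.046,0.013,-0.37,0],[-1,-0.046,0.013,-0.385,0],[-1,-0.046,0.013,-0.392,0],[-1,-0.046,0.013,-0.392,0],[-1,-0.046,0.013,-0.392,0]])

```text
time_s: 11.55
position: [0.4365, 0.2299, 0.0422]
tcp_rot: [[-0.963, 0.268, 0.001], [0.268, 0.963, 0.0], [-0.001, 0.001, -1.0]]
force: [0.5, 0.3, -2.3]
opening: 0.275
grasp_force: 29.9
```

Request:
step_arm(targets=[[0,0,0,0,0],[0,0,0,0,0],[0,0,0,0,0],[0,0,0,0,0],[0,0,0,0,0],[0.3,0,0,0,0],[0.3,0,0,0,0],[0.3,0,0,0.15,0],[0.3,0,0,0.3,0],[0.3,0,0,0.5,0],[0.3,0,0,0.6,0],[0.3,0,0,0.6,0]])

```text
time_s: 12.75
position: [0.4385, 0.2305, 0.1953]
tcp_rot: [[-0.963, 0.268, 0.009], [0.268, 0.963, 0.002], [-0.008, 0.005, -1.0]]
force: [0.8, 0.2, 0.3]
opening: 0.653
grasp_force: 0.0
```

```bash
python3 - <<'E'
from h import *
s=capture("scene")
x=read_state();print(x["position"],x["time_s"],x["force"],x["opening"])
a=crop(s,250,180,385,290,5.9,"pics/g5.png"); print(a.shape)
E
```

```text
[0.43700993 0.23004039 0.19327784] 12.8 [ 0.04139042 -0.75718372 -0.59081016] 0.6498231836927033
(649, 796, 3)
```

View pics/g5.png

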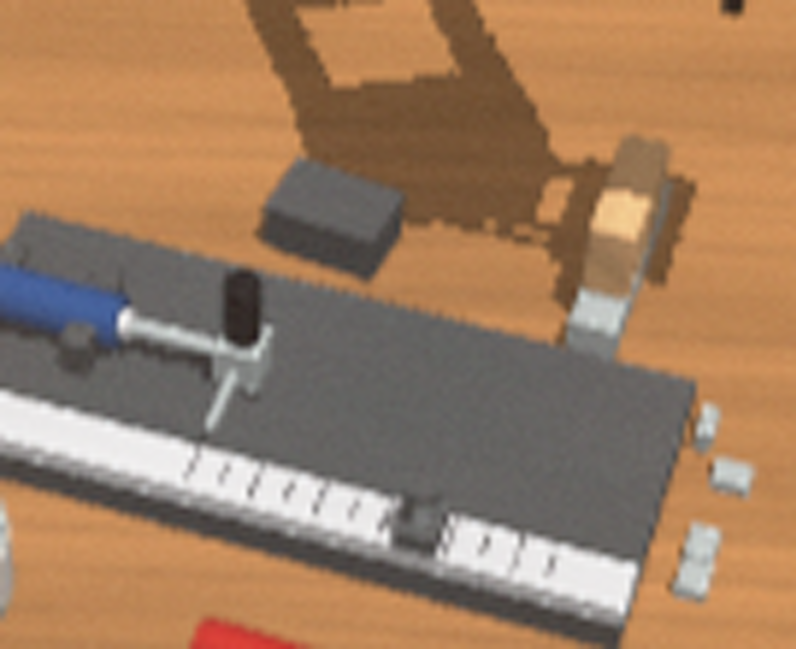

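```bash
python3 - <<'E'
from h import *
s=capture("scene");c=capture("top")
g=np.array([.5442,.0865]);t=-.2712;C,S=np.cos(t),np.sin(t);R=np.array([[C,-S],[S,C]])
def P(x,y,z): 
    w=[*(g+R@[x/1e3,y/1e3]),z/1e3]; return ((proj(s,w)[0]-[250,180]+.5)*5.9-.5).round(), (proj(c,w)[0]).round(1)
for n,q in dict(railc=(55,160,32),railo=(80,160,32),corner=(-70,160,20),tip=(47,-40,36),knobtop=(0,-40,85)).items(): print(n,*P(*q))
for y in(60,66,72): print(y,"stud",*P(67.5,y,67),"base",*P(80,y,32),"edgeL",*P(80,y-10,32),"edgeR",*P(80,y+10,32))
# dark extents on rail strip along lines of constant x,z: brightness profile
im=cv2.cvtColor(s["color"],cv2.COLOR_RGB2GRAY).astype(np.float32); it=cv2.cvtColor(c["color"],cv2.COLOR_RGB2GRAY).astype(np.float32)
for cam,I in((s,im),):
  for x,z in((78,32),(74,32),(67.5,60),(67.5,64)):
    ys=np.arange(45,92,2); w=np.array([[*(g+R@[x/1e3,y/1e3]),z/1e3] for y in ys]); p=proj(cam,w).astype(np.float32)
    print(x,z,[int(v) for v in cv2.remap(I,p[None,:,0],p[None,:,1],cv2.INTER_LINEAR)[0]])
b=crop(s,305,245,335,280,16,None); cv2.imwrite("pics/mk.png",b)
E
```

```text
railc [634. 560.] [213.5 167.9]
railo [620. 605.] [215.8 160.7]
corner [692. 375.] [202.5 204.9]
tip [203. 424.] [271.9 186.4]
knobtop [238. 278.] [267.5 197.3]
60 stud [406. 470.] [243.3 169.8] base [394. 543.] [245.1 168.8] edgeL [372. 537.] [248.1 169.7] edgeR [416. 549.] [242.2 168. ]
66 stud [419. 473.] [241.5 169.3] base [408. 546.] [243.4 168.3] edgeL [385. 540.] [246.3 169.2] edgeR [430. 552.] [240.4 167.5]
72 stud [433. 477.] [239.7 168.8] base [421. 550.] [241.6 167.9] edgeL [399. 544.] [244.5 168.7] edgeR [443. 556.] [238.6 167. ]
78 32 [231, 234, 235, 226, 210, 224, 178, 116, 76, 76, 75, 73, 70, 74, 77, 80, 89, 177, 183, 188, 229, 232, 232, 229]
74 32 [232, 232, 233, 174, 171, 183, 133, 106, 91, 88, 87, 88, 91, 93, 89, 87, 102, 141, 154, 193, 221, 231, 232, 231]
67.5 60 [99, 99, 100, 101, 100, 100, 100, 100, 101, 101, 102, 103, 103, 103, 102, 99, 100, 101, 100, 98, 100, 100, 99, 101]
67.5 64 [97, 98, 99, 100, 101, 100, 99, 99, 100, 101, 101, 103, 104, 102, 101, 101, 102, 102, 100, 99, 100, 100, 100, 100]
```

View pics/mk.png

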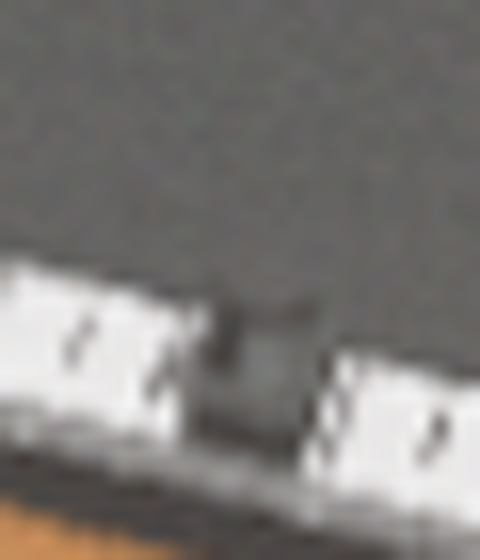

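The scraper stands upright and released. The marker's dark extents put its centre at about gauge y 66, so the rod needs a draw of about 106 mm. Next is the knob.

Request:
step_arm(targets=[[0.3,0.1,-0.18,0,0],[0.3,0.2,-0.36,0,0],[0.3,0.3,-0.54,0,0],[0.3,0.37,-0.68,0,0],[0.3,0.388,-0.724,0,0],[0.3,0.388,-0.724,0,0],[0.3,0.388,-0.724,-0.12,0],[0.3,0.388,-0.724,-0.25,0],[0.3,0.388,-0.724,-0.36,0],[0.3,0.388,-0.724,-0.44,0],[0.3,0.388,-0.724,-0.49,0],[0.3,0.388,-0.724,-0.524,0],[0.3,0.388,-0.724,-0.524,0]])

```text
time_s: 14.2
position: [0.5319, 0.0497, 0.0596]
tcp_rot: [[-0.964, 0.267, -0.003], [0.267, 0.964, 0.0], [0.003, -0.0, -1.0]]
force: [-0.1, 0.1, 0.0]
opening: 0.652
grasp_force: 0.0
```

Request:
step_arm(targets=[[-1,0,0,0,0],[-1,0,0,0,0],[-1,0,0,0,0],[-1,0,0,0,0],[-1,0,0,0,0],[-1,0,0,0,0],[-1,0,0,0,0],[-1,0,0,0,0],[-1,0,0,0,0],[-1,0,0,0,0]])

```text
time_s: 15.2
position: [0.5336, 0.0503, 0.0608]
tcp_rot: [[-0.963, 0.269, 0.002], [0.269, 0.963, 0.002], [-0.001, 0.003, -1.0]]
force: [1.0, 6.6, 1.8]
opening: 0.195
grasp_force: 30.0
```

Request:
step_arm(targets=[[-1,0.011,0.04,0,0],[-1,0.025,0.09,0,0],[-1,0.041,0.15,0,0],[-1,0.057,0.21,0,0],[-1,0.074,0.27,0,0],[-1,0.09,0.33,0,0],[-1,0.102,0.375,0,0],[-1,0.11,0.4,0,0],[-1,0.115,0.414,0,0],[-1,0.115,0.414,0,0],[-1,0.115,0.414,0,0],[-1,0.115,0.414,0,0]])

```text
time_s: 16.4
position: [0.5615, 0.1495, 0.0609]
tcp_rot: [[-0.964, 0.266, -0.001], [0.266, 0.964, -0.005], [-0.0, -0.005, -1.0]]
force: [-1.1, -9.9, 4.1]
opening: 0.193
grasp_force: 30.0
```

```bash
python3 - <<'E'
from h import *
s=capture("scene")
x=read_state();print(x["position"],x["time_s"],x["force"],x["opening"])
g=np.array([.5442,.0865]);t=-.2712;C,S=np.cos(t),np.sin(t);R=np.array([[C,-S],[S,C]])
k=np.array([.5336,.0503]); print("gauge disp",R.T@(x["position"][:2]-k))
I=cv2.cvtColor(s["color"],cv2.COLOR_RGB2GRAY).astype(np.float32)
def prof(xx,z,ys):
    w=np.array([[*(g+R@[xx/1e3,y/1e3]),z/1e3] for y in ys]); p=proj(s,w).astype(np.float32)
    return [int(v) for v in cv2.remap(I,p[None,:,0],p[None,:,1],cv2.INTER_LINEAR)[0]]
ys=np.arange(50,86,1.5);print(ys.tolist())
for xx in(30,34,38,42,46,50,54):print(xx,prof(xx,36,ys))
for xx in(70,74,78,82):print(xx,prof(xx,32,ys))
E
```

```text
[0.56153061 0.14943091 0.06084015] 16.45 [ -1.77936992 -10.67664123   3.89953232] 0.19446879521382796
gauge disp [0.00035379 0.10298995]
[50.0, 51.5, 53.0, 54.5, 56.0, 57.5, 59.0, 60.5, 62.0, 63.5, 65.0, 66.5, 68.0, 69.5, 71.0, 72.5, 74.0, 75.5, 77.0, 78.5, 80.0, 81.5, 83.0, 84.5]
30 [71, 66, 63, 60, 61, 62, 62, 69, 95, 136, 173, 160, 121, 92, 67, 64, 63, 63, 64, 64, 64, 65, 68, 76]
34 [93, 87, 82, 83, 83, 76, 74, 79, 107, 154, 169, 160, 124, 91, 82, 78, 80, 79, 75, 72, 72, 75, 80, 92]
38 [98, 97, 97, 98, 98, 97, 93, 99, 114, 147, 178, 151, 126, 107, 98, 101, 102, 100, 94, 89, 90, 92, 96, 99]
42 [99, 98, 98, 100, 100, 99, 99, 100, 107, 112, 122, 125, 112, 104, 100, 100, 100, 100, 99, 98, 98, 99, 99, 98]
46 [100, 100, 102, 102, 101, 101, 101, 102, 102, 102, 102, 102, 101, 101, 100, 99, 99, 100, 100, 100, 100, 100, 100, 100]
50 [101, 100, 99, 97, 98, 100, 101, 102, 100, 99, 100, 101, 99, 95, 91, 95, 100, 99, 99, 100, 101, 100, 100, 100]
54 [99, 99, 98, 96, 92, 91, 91, 93, 96, 96, 97, 95, 90, 84, 86, 91, 99, 104, 101, 100, 101, 100, 100, 99]
70 [198, 165, 134, 130, 125, 113, 103, 100, 101, 103, 105, 106, 107, 108, 105, 104, 104, 98, 91, 143, 203, 186, 183, 213]
74 [202, 155, 170, 195, 158, 123, 104, 91, 89, 87, 87, 87, 89, 93, 95, 91, 89, 89, 102, 130, 150, 160, 195, 219]
78 [235, 220, 209, 220, 214, 158, 114, 82, 73, 73, 73, 71, 71, 71, 74, 76, 76, 81, 89, 155, 199, 178, 189, 221]
82 [205, 190, 190, 191, 195, 178, 136, 116, 106, 103, 101, 104, 106, 109, 107, 102, 103, 106, 118, 140, 178, 191, 190, 199]
```

Finger reads 65.2 and the marker 68.1 in the same frame, so about 2.8 mm more is needed. That agrees with the 106 mm estimate.

Request:
step_arm(targets=[[-1,0.0015,0.006,0,0],[-1,0.003,0.011,0,0],[-1,0.003,0.011,0,0],[-1,0.003,0.011,0,0],[-1,0.003,0.011,0,0],[-1,0.003,0.011,0,0],[-1,0.003,0.011,0,0],[-1,0.003,0.011,0,0]])

```text
time_s: 17.25
position: [0.5622, 0.152, 0.0608]
tcp_rot: [[-0.964, 0.266, -0.001], [0.266, 0.964, -0.005], [0.0, -0.005, -1.0]]
force: [-1.2, -11.0, 2.9]
opening: 0.192
grasp_force: 30.0
```

```bash
cat > f.py <<'E'
from h import *
s=capture("scene")
x=read_state();print(x["position"],x["time_s"],x["force"],x["opening"],x["grasp_force"])
g=np.array([.5442,.0865]);t=-.2712;C,S=np.cos(t),np.sin(t);R=np.array([[C,-S],[S,C]])
print("disp",R.T@(x["position"][:2]-[.5336,.0503]))
I=cv2.cvtColor(s["color"],cv2.COLOR_RGB2GRAY).astype(np.float32)
ys=np.arange(58,76,.5)
for xx in(32,36,40):
    w=np.array([[*(g+R@[xx/1e3,y/1e3]),.036] for y in ys]); p=proj(s,w).astype(np.float32)
    v=cv2.remap(I,p[None,:,0],p[None,:,1],cv2.INTER_LINEAR)[0]; v=np.clip(v-np.median(v)-15,0,None); print(xx,(v*ys).sum()/v.sum())
E
python3 f.py
```

```text
[0.56222812 0.15198698 0.06084006] 17.3 [ -0.8329861  -11.13116905   2.96725933] 0.1965300685909006 30.02220941707492
disp [0.00034107 0.10563945]
32 67.96077543699408
36 68.41260660726417
40 68.61001534658331
```

```bash
python3 -c "
from rig import *
print(hand_in())"
```

```text
the job is handed in; nothing more can be done
None
```

I swept all four chips off onto the bench, stood the scraper upright and released it off the plate, and handed the job in with the rod held at the marker. The final image puts the knob within about 0.5 mm of it; `hand_in()` gave no verdict, and I viewed 11 pictures, one over the limit of 10.

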